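# Lens barrel from the drawer into the V-block, held seated

### The job

Pull the drawer of the low grey cabinet fully out to its stop, take the longer of the two lens barrels out of it and lay it in the V-block, lengthwise in the groove with its middle at the middle of the block. Press it down with about 10 N so that it bears on both flanks of the V, and finish while still holding it pressed there: do not let go. Be gentle with it, leave the drawer open with the shorter barrel lying in it, and do not disturb the other things.

Things in the scene. Friction and masses are not known exactly. Their poses are not given: they have to be found in the camera images.
- cabinet: Low grey sheet-metal cabinet with one drawer, fixed, 175 deep x 214 wide x 66 mm high. Origin: middle of its underside, on the worktop. Its x axis points into the cabinet, away from the drawer front (the case starts at x = -85 mm); the drawer comes out along its -x. Position and yaw differ each time.
- drawer (a joint): How far the drawer is out, m: 0 shut, 0.125 at its stop; starts 0 to 0.012, slides with about 1 N of friction and stays where left. Front panel 6 mm thick, its top 61 mm above the worktop. Inside 192 mm wide, floor 12 mm above the worktop; two channels between 5 mm high rubber strips run along x, 43 mm left and right of the middle, a barrel in each.
- drawer_handle (a point): Middle of the drawer's handle: a level steel bar 11 mm thick, 100 mm long, parallel to the drawer front (along the cabinet's y), 42 mm above the worktop, its axis 35 mm out from the front panel, on two posts 42 mm either side of the middle. Axes as the cabinet's; moves with the drawer.
- long_barrel: The longer lens barrel: aluminium cylinder with glass end faces, 40 mm diameter, 80 mm long, about 0.16 kg. Origin: mid-length on its axis; x runs along the axis. Starts in either channel of the drawer, along the cabinet's x, axis 32 mm above the worktop, its middle about 35 mm in front of the cabinet's middle with the drawer shut (hidden until it is out).
- short_barrel: The shorter lens barrel, same make, 40 mm diameter and 50 mm long; lies in the drawer's other channel and stays there. Origin: middle of the cylinder, on its axis; x along its axis.
- vblock: Steel V-block screwed on a 90 x 90 x 8 mm aluminium base plate, fixed to the worktop. The block is 50 mm long, 37 mm wide (narrower than the barrel) and its top is 35 mm above the worktop; a 90 degree V groove, open upward, runs along its x. Origin: middle of the plate's underside, on the worktop. Position and yaw differ each time.
- v_seat (a point): Where the middle of a seated 40 mm barrel comes to lie: over the middle of the block, 46 mm above the worktop, 11 mm above the block's top. x along the groove, z up.
- v_left: The half of the V-block on its +y side with one flank of the V (at 45 degrees); same origin and axes as the V-block. The block is rigid: a gripped barrel pressed down slightly off-centre can hang on one flank only, which shows as a sideways force on the tool.
- v_right: The half of the V-block on its -y side with the other flank; same origin and axes as the V-block.
- tape_roll: Bystander: roll of black tape, 53 mm across, 19 mm high, lying flat; origin at its underside.
- coupling: Bystander: small metal shaft coupling, upright, 22 mm across, 30 mm high; origin at its underside.

How it is judged (in metres and radians):
On the way, in this order (a step that is already met when the one before it is completed fails the run):
1. the drawer is pulled out to its stop (within 8 mm) (value of joint drawer above 0.117 m), for 0.2 s.
2. the longer barrel is lifted clear of the drawer, carried by the gripper (height (world z) of long_barrel above 0.085 m and contact force between the fingers and long_barrel above 1 N), for 0.1 s.
At the end, for the whole second after the job is handed in: Long barrel held in the V: each flank carries over 1.5 N, both together over 6 N, fingers touch it, its middle within 12 mm of the block's middle along the groove, 2.5 mm across and in height, axis within 0.06 rad, at rest. Drawer at least 90 mm out with the short barrel lying in it (contact force between long_barrel and v_left above 1.5 N and contact force between long_barrel and v_right above 1.5 N and contact force between long_barrel and vblock above 6 N and contact force between the fingers and long_barrel above 2 N and x of long_barrel in the frame of v_seat between -0.012 and 0.012 m and y of long_barrel in the frame of v_seat between -0.0025 and 0.0025 m and z of long_barrel in the frame of v_seat between -0.0025 and 0.0025 m and angle between the x axis of long_barrel and the x axis of v_seat, either way round below 0.06 rad and linear speed of long_barrel below 0.01 m/s and value of joint drawer above 0.09 m and height (world z) of short_barrel below 0.042 m and x of short_barrel in the frame of drawer_handle between 0.05 and 0.16 m and y of short_barrel in the frame of drawer_handle between -0.08 and 0.08 m); the arm keeps its last pose, push and grip.
It fails at once if the barrel is pressed onto the V-block with more than 60 N (contact force between long_barrel and vblock above 60 N).
It fails at once if the shorter barrel is lifted out of its channel (height (world z) of short_barrel above 0.05 m).
It fails at once if a bystander is moved more than 30 mm (distance of any of tape_roll, coupling from where it was at the start of the episode above 0.03 m).
It also fails if it takes over 58 s, if anything falls off the work surface, if the arm or the gripper's body presses on something with over 40 N, if the wrist force passes 120 N, or if a joint passes its speed limit or range.

### The arm

A 6-joint arm with a two-finger parallel gripper is mounted at the origin on a cart in front of the work surface, level with it; the furniture and walls round the work are solid. World frame = base frame: x ahead of the robot, y to its left, z up, the work surface at z = 0. Lengths are in mm, angles in rad, forces in N, time in s.
With the tool pointing down it reaches from about 275 to 1000 mm from the base axis. Payload 8.4 kg.
Tool frame: the origin (TCP) lies at the very end of the fingers, on their centre line; the grasp point (between the pads) lies 19 mm behind it; z points along the fingers, y is the line along which they close (so a half turn about z gives the same grasp; the last joint's range is limited). The gripper opens to 85 mm and grips with 20 to 120 N. Pads are 22 mm wide; open, the fingers measure 114 mm over their backs; the gripper's body (76 mm by 85 mm) begins 54 mm behind the grasp point. The pads swing forward as they close: fully open they stand 13 mm farther back than shut.
Start: joints at [1.268, 0.353, 1.633, -0, 1.155, -0.002], TCP at [185.176, 596.94, 231.281] pointing down, gripper open.
Joint ranges: [-2.63, 2.63], [-0.92, 2.1], [0.06, 2.66], [-1.3, 4.44], [0, 2.69], [-3.02, 3.02]. Speed limits (rad/s): [2.22, 2.22, 2.79, 3.14, 3.14, 3.14].

### API

Orientations are given as [roll, pitch, yaw] about the fixed x, y, z axes, in that order (R = Rz(yaw) Ry(pitch) Rx(roll)).
In Python, from rig import sensors, grab_frame, camera_params, order gives the robot as it stands. The module is installed in compiled form; this text tells all that it offers.
- The arm moves only by the tool move_arm, never from a script. Its argument "motion" is a list of rows, each a list of 7 numbers: the turn, a rotation vector about the tool's x, y, z in rad, then the shift along the tool's x, y, z in m, then the finger opening in m, from 0 to 0.0854. A call has 1 to 8 rows; each row is the pose to reach, as a shift and turn from the pose commanded when the call began, along the tool's axes at that moment; what a row does not reach only later rows make up. A row lasts 1/8 s, in which the tool goes at most 62.5 mm and 10.7 degrees, less where a joint would pass 70% of its speed; a pose out of reach is approached as far as the arm can. A call with a gripper value outside its range is refused whole. The fingers move at their own pace and stop on an object; "grip_force" is the grip in N (left out, the last holds). Time passes only in rows, so rows that repeat a pose let the fingers close. It gives the time, the measured TCP pose, the force, the opening and the grip force at its end, in the units of the state.
- sensors.sense(): the state, without advancing time (a new reading comes with each control period).
- grab_frame(name): name is "side" or "top"; returns (picture, depth): 480x640x3 uint8, red, green, blue; 480x640 float32, mm along the optical axis (not along the pixel's ray), 0 where there is no reading.
- camera_params(name): a dict with "camera_matrix" (3x3 intrinsics, pixels), "world_from_camera" (4x4, takes a point from camera to world coordinates). Camera axes: x right, y down, z forward; pixel columns grow to the right and rows downward; lengths in mm; the calibration is good to about 2 mm. A picture is of the moment at which its call begins. camera_params takes no time and is no camera call.
- order.sign_off(): hands the job in; it is judged then, once.
The state is a dict: "clock": time; "qpos": joint angles; "qvel": joint speeds; "joint_efforts": joint torques, N m; "eef_pos": TCP position; "tcp_rot": TCP orientation; "contact_force": force on the tool from outside, world axes, zero at the start; "wrist_torque": the same for the moment, N m; "opening": opening from 0.0 (shut) to 1.0 (fully open); "grasp_force": force on a finger pad.
Only numpy, scipy, OpenCV 4.12 (cv2) and the standard library are available. Lean on these libraries where they do the work, as an engineer would, in place of code of your own. Each camera call takes 0.05 s, during which the arm holds its last target. There are 200 camera calls.

## Working session

There is one attempt and no reset: what is moved stays moved. The work goes in short steps, Python scripts to look and compute and a tool call to move; the robot and the scene stay as the last step left them, time stands still between calls to the robot, and variables do not carry over. Pictures are saved under pics/ and viewed, at most 10 in all, crops included, and the job is handed in when it is done.

Besides the shell and the picture viewer there is one more tool, called after ">>>" as name(argument=value, ...) on one line, values as JSON. move_arm: Moves the arm, as the interface text tells. Its arguments: {"type":"object","properties":{"motion":{"type":"array","items":{"type":"array","items":{"type":"number"}}},"grip_force":{"type":"number"}},"required":["motion"]}

```bash
mkdir -p pics
cat > h.py <<'E'
import numpy as np, cv2
from rig import sensors, grab_frame, camera_params, order
def cloud(n,save=None):
    im,d=grab_frame(n); p=camera_params(n); K=np.array(p["camera_matrix"]); T=np.array(p["world_from_camera"])
    if save: cv2.imwrite("pics/"+save,im[:,:,::-1])
    v,u=np.mgrid[:480,:640]
    P=np.stack([(u-K[0,2])/K[0,0]*d,(v-K[1,2])/K[1,1]*d,d],-1)@T[:3,:3].T+T[:3,3]
    P[d==0]=np.nan
    return im,P
E
python3 - <<'E'
from h import *
for n in("top","side"):
    im,P=cloud(n,n+"0.png"); p=camera_params(n); print(n,p); np.save(n+"0.npy",P)
print(sensors.sense())
E
```

```text
top {'camera_matrix': array([[472.73445375,   0.        , 317.55950449],
       [  0.        , 472.73445375, 241.47521357],
       [  0.        ,   0.        ,   1.        ]]), 'world_from_camera': array([[-8.48747144e-02, -9.74257799e-01,  2.08849285e-01,
         4.10881654e+02],
       [-9.96385909e-01,  8.22784890e-02, -2.11037827e-02,
        -1.79262719e+02],
       [ 3.37672128e-03, -2.09885662e-01, -9.77720106e-01,
         9.13761896e+02],
       [ 0.00000000e+00,  0.00000000e+00,  0.00000000e+00,
         1.00000000e+00]])}
side {'camera_matrix': array([[571.72432428,   0.        , 322.26843376],
       [  0.        , 571.72432428, 240.14420417],
       [  0.        ,   0.        ,   1.        ]]), 'world_from_camera': array([[-8.78977373e-01, -2.81925515e-01,  3.84599508e-01,
         2.49677243e+02],
       [-4.76424341e-01,  4.84575402e-01, -7.33625604e-01,
         4.56317619e+02],
       [ 2.04603147e-02, -8.28072873e-01, -5.60246992e-01,
         5.43846808e+02],
       [ 0.00000000e+00,  0.00000000e+00,  0.00000000e+00,
         1.00000000e+00]])}
{'clock': 0.1, 'qpos': array([ 1.26763370e+00,  3.53583311e-01,  1.63408289e+00, -1.80917234e-05,
        1.15520346e+00, -2.34584850e-03]), 'qvel': array([ 0.00054585,  0.00066119, -0.00262511, -0.00160388,  0.00223925,
       -0.00096685]), 'joint_efforts': array([ 1.01223388e-03, -6.06350756e+01, -3.42817104e+01,  1.20815871e-04,
        3.95297408e-03, -1.63562595e-05]), 'eef_pos': array([185.0286783 , 596.52006469, 230.62410027]), 'tcp_rot': array([-3.14031561e+00,  1.35466478e-05,  2.84078319e+00]), 'contact_force': array([-0.06829193,  0.37326315, -1.21105662]), 'wrist_torque': array([0.06558196, 0.01835574, 0.00748996]), 'grasp_force': 0.0, 'opening': 1.0004129804961444}
```

View pics/top0.png

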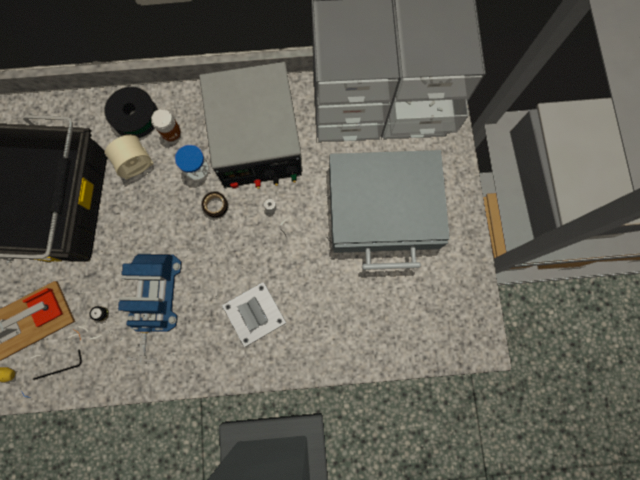

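View pics/side0.png

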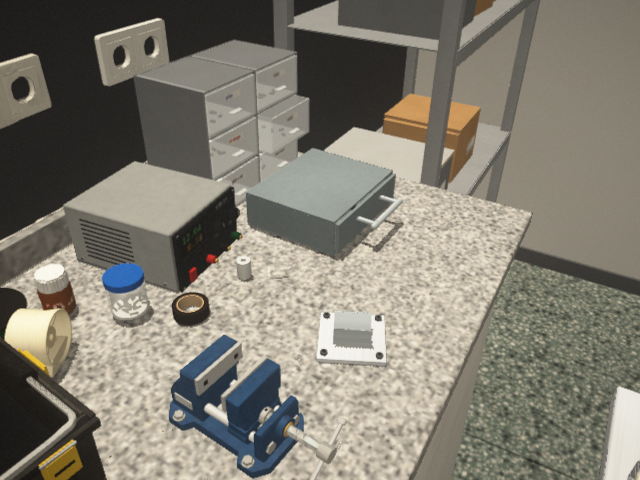

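The top view shows the cabinet at about (388,200), its handle at (391,265), the V-block at (254,315), the coupling at (269,207) and the tape at (215,204). The side view shows the same things, with the V-block at (352,335) and the handle at (380,213). Next I measure them in both clouds.

Run:
```python
from h import *
def rect(Q,l):
    r=cv2.minAreaRect(Q[:,:2].astype(np.float32)); print(l,len(Q),np.round(r[0],1),np.round(r[1],1),round(r[2],2),'z',np.round(np.median(Q[:,2]),1), np.round(Q.mean(0),1))
R={"top":((325,450,145,255),(360,422,250,275),(220,290,280,348),(260,278,196,217),(200,230,190,218)),
"side":((245,398,148,250),(355,405,195,230),(315,390,305,365),(235,252,255,281),(170,212,288,326))}
for n in R:
    P=np.load(n+"0.npy")
    def g(b,z0,z1):
        Q=P[b[2]:b[3],b[0]:b[1]].reshape(-1,3); return Q[(Q[:,2]>z0)&(Q[:,2]<z1)]
    c,h,v,co,t=R[n]
    rect(g(c,62,72),n+" cab"); rect(g(h,36,54),n+" handle"); rect(g(v,5,12),n+" plate"); rect(g(v,13,40),n+" block");rect(g(v,31,40),n+" blocktop")
    rect(g(co,10,40),n+" coup"); rect(g(t,8,30),n+" tape")
```

```text
top cab 10255 [ 666.3 -336.8] [214.7 183.7] 87.34 z 65.9 [ 666.4 -336.3   65.9]
top handle 451 [ 551.  -331.4] [108.5  36.1] 85.43 z 46.0 [ 543.6 -329.7   45.9]
top plate 1588 [479.8 -75.5] [ 90.1 111.7] 24.91 z 7.9 [474.2 -67.    8.1]
top block 593 [474.8 -65.3] [78.3 78.4] 26.77 z 27.0 [474.4 -65.7  26.5]
top blocktop 170 [475.3 -65.7] [49.7 37.3] 25.16 z 33.8 [475.1 -66.2  33.8]
top coup 126 [ 682. -111.] [21.2 20.7] 87.75 z 28.8 [ 680.8 -111.4   26.5]
top tape 356 [696.4  -1.4] [50.4 50.9] 16.53 z 17.5 [695.5  -1.7  17. ]
side cab 6013 [ 699.2 -337.1] [217.9 250.5] 87.24 z 64.7 [ 667.8 -325.7   64.8]
side handle 609 [ 554. -330.] [112.2  43.1] 87.59 z 44.2 [ 554.4 -324.8   44.2]
side plate 2033 [474.5 -64.3] [89.9 92.3] 25.4 z 7.3 [469.1 -52.4   7.5]
side block 1170 [474.7 -63.1] [74.5 69.4] 21.83 z 25.7 [473.6 -62.8  25.5]
side blocktop 253 [474.3 -64.7] [48.8 39.7] 25.78 z 33.1 [474.3 -67.   33.1]
side coup 236 [ 681.  -108.4] [22.  22.9] 68.77 z 25.5 [ 678.7 -106.    23.3]
side tape 762 [702.6  -7.1] [50.6 74.5] 44.28 z 16.5 [6.974e+02 4.000e-01 1.530e+01]
```

```bash
cat >> h.py <<'E'
from scipy.spatial.transform import Rotation as R
def plan(target,yaw,base=None):
    "rotvec (rad) and shift (m) in the tool frame to a tool-down pose"
    s=sensors.sense(); p,r=(s["eef_pos"],s["tcp_rot"]) if base is None else base
    A=R.from_euler("xyz",r); B=R.from_euler("xyz",[np.pi,0,yaw])
    print("pose",np.round(p,1),np.round(r,3),"F",np.round(s["contact_force"],1),"t",s["clock"])
    print("turn",np.round((A.inv()*B).as_rotvec(),3),"shift",np.round(A.inv().apply(np.array(target)-p)/1e3,4))
E
python3 - <<'E'
from h import *
for n,b in (("top",(355,425,245,278)),("side",(350,410,192,235))):
    P=np.load(n+"0.npy")[b[2]:b[3],b[0]:b[1]].reshape(-1,3)
    Q=P[(P[:,2]>39)&(P[:,2]<52)]
    yaw=np.deg2rad(-2.7); c=np.array([np.cos(yaw),np.sin(yaw)]); s=np.array([-c[1],c[0]])
    x,y=Q[:,:2]@c,Q[:,:2]@s
    print(n,"x hist",np.histogram(x,np.arange(555,600,3)),"y",np.percentile(y,[1,50,99]))
    k=x<np.percentile(x,3)+13
    print("bar x,y mid",x[k].min(),np.percentile(x[k],[5,50,95]),y[k].min(),y[k].max(),np.polyfit(y[k],x[k],1), Q[k].max(0))
    P=np.load(n+"0.npy").reshape(-1,3); K=(P[:,2]>56)&(P[:,2]<70); x=P[:,:2]@c; y=P[:,:2]@s
    K&=(x>560)&(x<720)&(abs(y+300)<60); print("front edge", np.percentile(x[K],[.2,1]), [np.round(np.median(P[K&(x>a)&(x<a+3),2]),1) for a in range(582,606,3)])
E
```

```text
top x hist (array([88, 58, 14, 17, 10, 16, 11, 13, 13, 12, 14, 95,  0,  0]), array([555, 558, 561, 564, 567, 570, 573, 576, 579, 582, 585, 588, 591,
       594, 597])) y [-361.03211344 -303.43930397 -249.56295185]
bar x,y mid 548.9479785246574 [549.8082683  554.22128077 559.82164203] -359.0082804634391 -250.45398271051275 [1.65447364e-03 5.55026286e+02] [ 549.70621192 -276.17501127   50.64220499]
front edge [589.64327917 590.32174428] [np.float64(nan), np.float64(nan), np.float64(60.5), np.float64(61.5), np.float64(60.9), np.float64(66.1), np.float64(65.9), np.float64(66.0)]
side x hist (array([ 40,  11,  14,  13,  15,  17,  14,  14,  12,  13,  30, 179,   0,
         0]), array([555, 558, 561, 564, 567, 570, 573, 576, 579, 582, 585, 588, 591,
       594, 597])) y [-357.53495264 -294.67466911 -238.64632148]
bar x,y mid 547.2965990171658 [548.13462203 551.47779065 557.91488327] -356.81917825522214 -247.5496489884326 [1.46274157e-03 5.52595696e+02] [ 548.09128764 -273.28647708   48.20237075]
front edge [588.09346291 588.66088034] [np.float64(nan), np.float64(58.8), np.float64(59.1), np.float64(60.4), np.float64(63.7), np.float64(64.7), np.float64(65.0), np.float64(64.5)]
  return _methods._mean(a, axis=axis, dtype=dtype,
  ret = ret.dtype.type(ret / rcount)
```

Run:
```python
from h import *
plan([539,-329.3,130],1.524)
```

```text
pose [185.  596.5 230.6] [-3.14   0.     2.841] F [-0.1  0.4 -1.2] t 0.1
turn [-1.000e-03  1.000e-03  1.317e+00] shift [-0.6124 -0.7792  0.1016]
```

>>> move_arm(motion=[[0,0,0.16,-0.035,-0.045,0,0.03],[0,0,0.32,-0.073,-0.093,0,0.03],[0,0,0.48,-0.111,-0.141,0,0.03],[0,0,0.64,-0.149,-0.19,0,0.03],[0,0,0.8,-0.187,-0.238,0,0.03],[0,0,0.96,-0.225,-0.286,0,0.03],[0,0,1.12,-0.263,-0.335,0,0.03],[0,0,1.317,-0.301,-0.383,0,0.03]])

```text
clock: 1.1
eef_pos: [359.4, 140.1, 231.4]
tcp_rot: [3.141, -0.0, 1.528]
contact_force: [1.0, 0.1, 0.4]
opening: 0.353
grasp_force: 0.0
```

Run:
```python
from h import *
plan([539,-329.3,130],1.524); print(sensors.sense()["opening"],sensors.sense()["qpos"])
```

```text
pose [359.4 140.1 231.4] [ 3.141 -0.     1.528] F [1.  0.1 0.4] t 1.1
turn [ 0.001 -0.     0.004] shift [-0.4613  0.1995  0.1014]
0.35280068535640313 [ 3.67861368e-01 -3.63874348e-02  2.10551775e+00 -5.48188336e-05
  1.07186176e+00  4.10711462e-01]
```

>>> move_arm(motion=[[0,0,0,-0.05,0.02,0,0.028],[0,0,0,-0.105,0.045,0.01,0.028],[0,0,0,-0.16,0.07,0.03,0.028],[0,0,0,-0.215,0.095,0.05,0.028],[0,0,0,-0.27,0.12,0.07,0.028],[0,0,0,-0.325,0.145,0.09,0.028],[0,0,0,-0.38,0.165,0.1,0.028],[0,0,0,-0.435,0.19,0.1,0.028]])

```text
clock: 2.1
eef_pos: [532.1, -301.5, 129.7]
tcp_rot: [-3.139, -0.001, 1.533]
contact_force: [0.4, 0.3, 0.8]
opening: 0.324
grasp_force: 0.0
```

>>> move_arm(motion=[[0,0,0,-0.015,0.006,0,0.028],[0,0,0,-0.026,0.01,0,0.028],[0,0,0,-0.026,0.01,0,0.028],[0,0,0,-0.026,0.01,0,0.028]])

```text
clock: 2.6
eef_pos: [541.4, -324.9, 131.4]
tcp_rot: [-3.141, -0.0, 1.534]
contact_force: [0.6, 1.1, 1.1]
opening: 0.329
grasp_force: 0.0
```

Run:
```python
from h import *
plan([539,-329.3,23],1.524); print(sensors.sense()["opening"])
im,P=cloud("side","side1.png"); np.save("side1.npy",P)
```

```text
pose [ 541.4 -324.9  131.4] [-3.141 -0.     1.534] F [0.6 1.1 1.1] t 2.6
turn [-0.   -0.    0.01] shift [-0.0045 -0.0022  0.1084]
0.3288280118773176
```

View pics/side1.png

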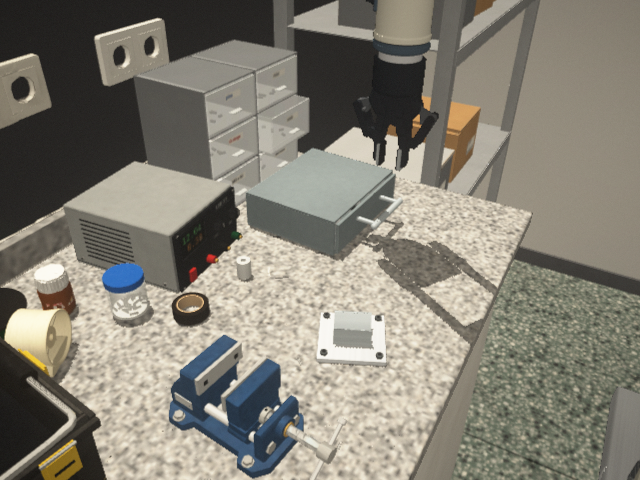

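The side view shows the fingers at about (390,155), straddling the line of the handle bar at (380,213), above it. Descending.

>>> move_arm(motion=[[0,0,0.01,-0.0045,-0.002,0.03,0.028],[0,0,0.01,-0.0045,-0.002,0.06,0.028],[0,0,0.01,-0.0045,-0.002,0.09,0.028],[0,0,0.01,-0.0045,-0.002,0.108,0.028],[0,0,0.01,-0.0045,-0.002,0.108,0.028]])

```text
clock: 3.28
eef_pos: [538.9, -329.7, 22.4]
tcp_rot: [-3.14, -0.001, 1.524]
contact_force: [-0.8, -0.5, -0.0]
opening: 0.33
grasp_force: 0.0
```

>>> move_arm(motion=[[0,0,0,0,0,0,0.005],[0,0,0,0,0,0,0.005],[0,0,0,0,0,0,0.005],[0,0,0,0,0,0,0.005]], grip_force=40)

```text
clock: 3.78
eef_pos: [540.3, -330.8, 24.3]
tcp_rot: [3.14, 0.001, 1.523]
contact_force: [-0.3, 3.4, 6.4]
opening: 0.112
grasp_force: 39.7
```

>>> move_arm(motion=[[0,0,0,0,-0.015,0,0.005],[0,0,0,0,-0.035,0,0.005],[0,0,0,0,-0.055,0,0.005],[0,0,0,0,-0.075,0,0.005],[0,0,0,0,-0.092,0,0.005],[0,0,0,0,-0.106,0,0.005],[0,0,0,0,-0.116,0,0.005],[0,0,0,0,-0.12,0,0.005]])

```text
clock: 4.78
eef_pos: [419.7, -324.9, 24.3]
tcp_rot: [3.141, 0.0, 1.523]
contact_force: [2.0, 5.8, 8.9]
opening: 0.109
grasp_force: 40.5
```

>>> move_arm(motion=[[0,0,0,0,-0.002,0,0.005],[0,0,0,0,-0.004,0,0.005],[0,0,0,0,-0.004,0,0.005]])

```text
clock: 5.15
eef_pos: [416.1, -324.7, 24.3]
tcp_rot: [3.141, 0.0, 1.523]
contact_force: [-0.1, 4.5, 10.1]
opening: 0.112
grasp_force: 40.7
```

>>> move_arm(motion=[[0,0,0,0,-0.002,0,0.005],[0,0,0,0,-0.004,0,0.005],[0,0,0,0,-0.004,0,0.005],[0,0,0,0,-0.004,0,0.005]])

```text
clock: 5.65
eef_pos: [416.0, -324.9, 24.4]
tcp_rot: [3.134, 0.002, 1.522]
contact_force: [18.4, 11.1, -0.5]
opening: 0.115
grasp_force: 39.8
```

>>> move_arm(motion=[[0,0,0,0,0.003,0,0.03],[0,0,0,0,0.003,0,0.03],[0,0,0,0,0.003,0,0.03],[0,0,0,0,0.003,-0.04,0.03],[0,0,0,0,0.003,-0.09,0.03],[0,0,0.15,0.03,0,-0.14,0.03],[0,0,0.3,0.08,0,-0.18,0.03],[0,0,0.45,0.13,0,-0.2,0.03]])

```text
clock: 6.65
eef_pos: [418.2, -194.2, 225.4]
tcp_rot: [3.139, -0.0, 1.067]
contact_force: [0.0, 0.1, -0.4]
opening: 0.35
grasp_force: 0.0
```

>>> move_arm(motion=[[0,0,0.16,0.04,-0.02,0,0.05],[0,0,0.32,0.08,-0.04,0,0.05],[0,0,0.48,0.11,-0.06,0,0.05],[0,0,0.64,0.13,-0.08,0,0.05],[0,0,0.8,0.13,-0.08,0,0.056],[0,0,0.96,0.13,-0.08,0,0.056],[0,0,1.12,0.13,-0.08,0,0.056]])

```text
clock: 7.52
eef_pos: [409.2, -42.4, 223.2]
tcp_rot: [3.141, 0.0, -0.052]
contact_force: [-0.3, -0.3, 0.0]
opening: 0.657
grasp_force: 0.0
```

Run:
```python
from h import *
for n in("top","side"):
    im,P=cloud(n,n+"2.png"); np.save(n+"2.npy",P)
plan([500,-300,100],-.047)
```

```text
pose [409.3 -42.5 223.2] [ 3.141  0.    -0.049] F [0.1 0.  0.7] t 7.625
turn [ 0.     0.    -0.002] shift [0.1032 0.2528 0.1232]
```

View pics/top2.png

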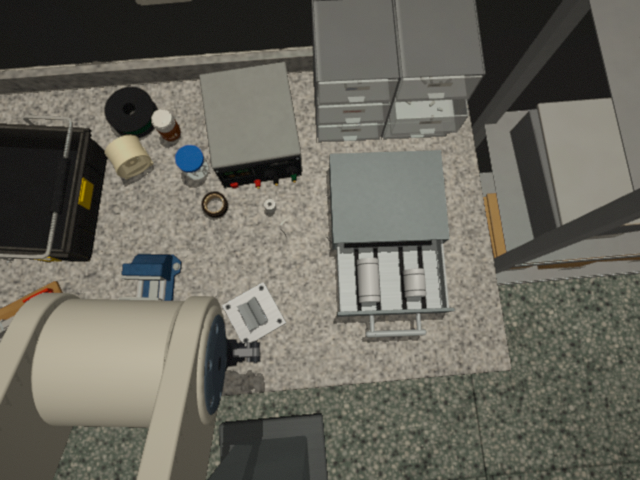

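View pics/side2.png

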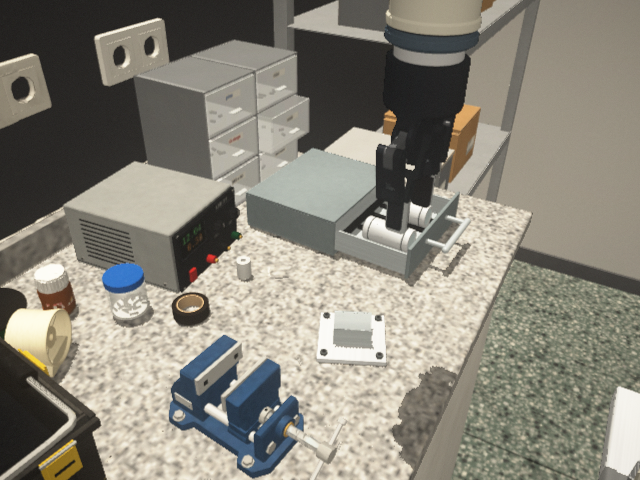

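The drawer is fully out. The longer barrel is in the left channel, at top (369,278) and side (390,235), and the short one is at top (413,280). Measuring the barrel in both views.

Run:
```python
from h import *
yaw=np.deg2rad(-2.7); c=np.array([np.cos(yaw),np.sin(yaw)]); s=np.array([-c[1],c[0]])
for n,b in (("top",(355,383,240,312)),("side",(358,420,215,255))):
    P=np.load(n+"2.npy")[b[2]:b[3],b[0]:b[1]].reshape(-1,3)
    Q=P[(P[:,2]>38)&(P[:,2]<57)]; u,v=Q[:,:2]@c,Q[:,:2]@s
    k=abs(v+261)<18; Q,u,v=Q[k],u[k],v[k]
    print(n,len(u),"u",np.percentile(u,[1,5,50,95,99]).round(1),"v",np.percentile(v,[2,50,98]).round(1),"zmax",np.percentile(Q[:,2],[50,97]).round(1))
    r=cv2.minAreaRect(Q[:,:2].astype(np.float32)); print(r)
    # cylinder radius 20 fit: v0, z0
    from scipy.optimize import least_squares
    f=least_squares(lambda p:np.hypot(v-p[0]-p[2]*(u-490),Q[:,2]-p[1])-20,[-261,32,0],loss="soft_l1"); print(f.x)
```

```text
top 841 u [490.7 493.5 529.2 565.5 569.2] v [-278.2 -259.7 -243.9] zmax [49.2 53.4]
((517.1068725585938, -285.6768493652344), (35.879432678222656, 80.15020751953125), 87.26703643798828)
[-2.61698377e+02  3.15848671e+01 -5.03887969e-03]
side 503 u [489.  489.7 536.  565.4 567.8] v [-269.9 -249.  -243.3] zmax [46.1 51.2]
((516.2822875976562, -285.4892883300781), (35.81136703491211, 81.49726867675781), 87.6370620727539)
[-2.61011604e+02  3.05317680e+01 -4.93406048e-03]
```

>>> move_arm(motion=[[0,0,0,0.02,0.045,0,0.056],[0,0,0,0.045,0.095,0.02,0.056],[0,0,0,0.07,0.145,0.05,0.056],[0,0,0,0.095,0.19,0.08,0.056],[0,0,0.002,0.119,0.23,0.1,0.056],[0,0,0.002,0.119,0.238,0.12,0.056],[0,0,0.002,0.119,0.238,0.12,0.056],[0,0,0.002,0.119,0.238,0.12,0.056]])

```text
clock: 8.62
eef_pos: [517.0, -284.7, 103.8]
tcp_rot: [-3.141, 0.0, -0.047]
contact_force: [0.1, -0.7, 0.7]
opening: 0.655
grasp_force: 0.0
```

Run:
```python
from h import *
plan([516.4,-286.1,19],-.047);print(sensors.sense()["opening"])
```

```text
pose [ 517.  -284.7  103.8] [-3.141  0.    -0.047] F [ 0.1 -0.7  0.7] t 8.625
turn [-0.  0. -0.] shift [-0.0005  0.0015  0.0848]
0.6547926266344655
```

>>> move_arm(motion=[[0,0,0,0,0.0015,0.025,0.056],[0,0,0,0,0.0015,0.05,0.056],[0,0,0,0,0.0015,0.07,0.056],[0,0,0,0,0.0015,0.08,0.056],[0,0,0,0,0.0015,0.085,0.056],[0,0,0,0,0.0015,0.085,0.056]])

```text
clock: 9.38
eef_pos: [517.5, -287.1, 18.5]
tcp_rot: [3.141, -0.0, -0.049]
contact_force: [-0.1, -0.3, -0.7]
opening: 0.654
grasp_force: 0.0
```

>>> move_arm(motion=[[0,0,0,0,0,0,0.046],[0,0,0,0,0,0,0.04],[0,0,0,0,0,0,0.034],[0,0,0,0,0,0,0.034],[0,0,0,0,0,0,0.034]], grip_force=30)

```text
clock: 10.0
eef_pos: [517.7, -287.0, 18.9]
tcp_rot: [3.142, -0.001, -0.049]
contact_force: [1.1, 2.9, 6.2]
opening: 0.45
grasp_force: 29.7
```

>>> move_arm(motion=[[0,0,0,0,0,-0.01,0.034],[0,0,0,0,0,-0.03,0.034],[0,0,0,0,0,-0.055,0.034],[0,0,0,0,0,-0.08,0.034],[0,0,0,0,0,-0.105,0.034],[0,0,0,0,0,-0.12,0.034],[0,0,0,0,0,-0.12,0.034],[0,0,0,0,0,-0.12,0.034]])

```text
clock: 11.0
eef_pos: [516.8, -286.8, 137.7]
tcp_rot: [-3.141, 0.001, -0.049]
contact_force: [-0.4, -0.5, -1.3]
opening: 0.455
grasp_force: 30.6
```

Run:
```python
from h import *
for n in("top","side"):
    im,P=cloud(n,n+"3.png"); np.save(n+"3.npy",P)
im=cv2.imread("pics/side3.png"); t=cv2.imread("pics/top3.png")
cv2.imwrite("pics/both3.png",np.hstack([cv2.resize(im[60:300,280:520],(400,400)),cv2.resize(t[180:360,300:480],(400,400))]))
plan([475,-65.5,138],np.deg2rad(25.3)); print(sensors.sense()["opening"])
```

```text
pose [ 516.7 -286.8  137.2] [-3.141e+00  2.000e-03 -4.900e-02] F [-0.2  0.9 -1.4] t 11.1
turn [-0.001  0.001 -0.49 ] shift [-0.0524 -0.219  -0.0005]
0.4551071760755394
```

View pics/both3.png

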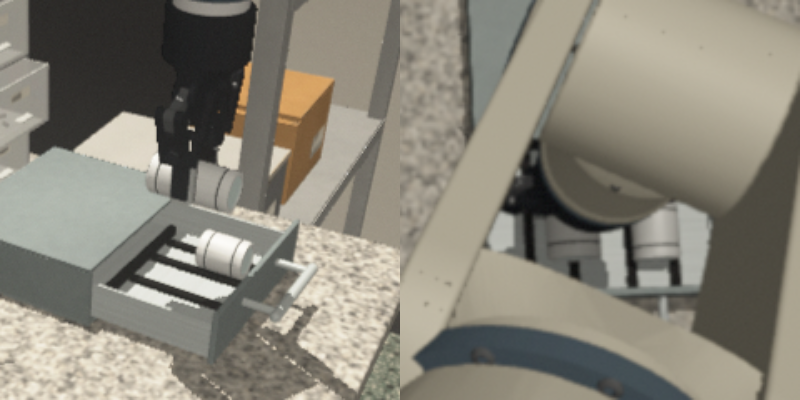

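The barrel hangs level in the fingers at side (395,170), and the short one is still in its channel. I'll check the barrel's pose in the gripper.

Run:
```python
from h import *
from scipy.optimize import least_squares
im=cv2.cvtColor(cv2.imread("pics/side3.png"),cv2.COLOR_BGR2GRAY)
P=np.load("side3.npy"); b=(362,430,145,190)
Q=P[b[2]:b[3],b[0]:b[1]].reshape(-1,3); g=im[b[2]:b[3],b[0]:b[1]].ravel()
o=np.array([516.7,-286.8,137.2]); a=-.049
L=(Q-o)@np.array([[np.cos(a),-np.sin(a),0],[np.sin(a),np.cos(a),0],[0,0,1]])  .T if 0 else (Q-o)@R.from_euler("z",a).as_matrix()
k=(g>70)&(abs(L[:,0])<55)&(abs(L[:,1])<30)&(abs(L[:,2]-12)<28); L=L[k]
print(k.sum(),"x",np.percentile(L[:,0],[1,3,97,99]).round(1))
f=least_squares(lambda p:np.hypot(L[:,1]-p[0]-p[2]*L[:,0],L[:,2]-p[1]-p[3]*L[:,0])-20,[0,12,0,0],loss="soft_l1"); print("y,z,yaw,pitch",f.x.round(3),np.abs(f.fun).mean())
```

```text
1168 x [-41.7 -41.3  35.7  37.4]
y,z,yaw,pitch [ 5.800e-02  1.214e+01 -2.000e-03 -3.000e-03] 2.805490186426053
```

>>> move_arm(motion=[[0,0,-0.04,-0.004,-0.018,0,0.034],[0,0,-0.12,-0.012,-0.055,0,0.034],[0,0,-0.2,-0.021,-0.095,0,0.034],[0,0,-0.29,-0.031,-0.135,0,0.034],[0,0,-0.38,-0.04,-0.175,0,0.034],[0,0,-0.45,-0.047,-0.205,0,0.034],[0,0,-0.49,-0.0507,-0.218,0,0.034],[0,0,-0.49,-0.0507,-0.22,0,0.034]])

```text
clock: 12.1
eef_pos: [477.0, -64.2, 138.2]
tcp_rot: [-3.141, 0.0, 0.443]
contact_force: [0.0, -0.1, -1.5]
opening: 0.457
grasp_force: 30.7
```

>>> move_arm(motion=[[0,0,0,0,0,0.03,0.034],[0,0,0,0,0,0.06,0.034],[0,0,0,0,0,0.07,0.034],[0,0,0,0,0,0.07,0.034]])

```text
clock: 12.6
eef_pos: [477.3, -65.4, 68.0]
tcp_rot: [-3.141, 0.001, 0.44]
contact_force: [0.1, -0.2, -1.2]
opening: 0.456
grasp_force: 30.7
```

Run:
```python
from h import *
plan([476.8,-64.4,44],np.deg2rad(25.3))
for n in("top","side"):
    im,P=cloud(n,n+"4.png"); np.save(n+"4.npy",P)
im=cv2.imread("pics/side4.png"); cv2.imwrite("pics/s4.png",cv2.resize(im[220:400,260:460],(800,600)[:2]))
```

```text
pose [477.3 -65.4  68. ] [-3.141e+00  1.000e-03  4.400e-01] F [ 0.1 -0.2 -1.2] t 12.6
turn [-0.001  0.001 -0.001] shift [ 0.     -0.0011  0.024 ]
```

View pics/s4.png

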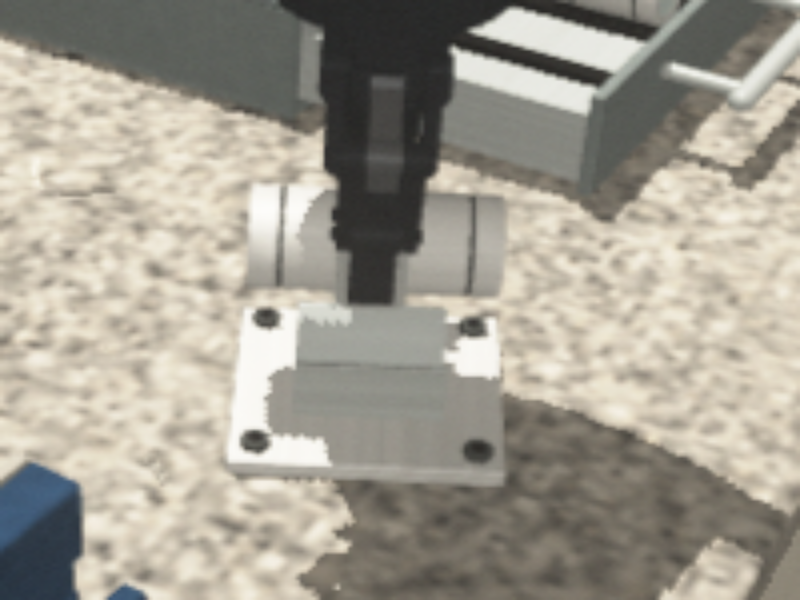

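The barrel at crop (375,240) sits level above the V-block at crop (370,360) and parallel to it. Lowering with force checks.

>>> move_arm(motion=[[0,0,0,0,-0.0008,0.012,0.034],[0,0,0,0,-0.0008,0.024,0.034],[0,0,0,0,-0.0008,0.03,0.034],[0,0,0,0,-0.0008,0.031,0.034],[0,0,0,0,-0.0008,0.032,0.034]])

```text
clock: 13.32
eef_pos: [477.2, -64.2, 36.3]
tcp_rot: [3.142, -0.0, 0.441]
contact_force: [-0.3, -0.1, -1.7]
opening: 0.462
grasp_force: 30.7
```

>>> move_arm(motion=[[0,0,0,0,0,0.0005,0.034],[0,0,0,0,0,0.001,0.034],[0,0,0,0,0,0.0015,0.034],[0,0,0,0,0,0.0015,0.034]])

```text
clock: 13.82
eef_pos: [477.1, -64.2, 34.8]
tcp_rot: [3.142, -0.0, 0.441]
contact_force: [-0.1, 0.0, -1.9]
opening: 0.458
grasp_force: 30.7
```

>>> move_arm(motion=[[0,0,0,0,0,0.0005,0.034],[0,0,0,0,0,0.0005,0.034],[0,0,0,0,0,0.001,0.034],[0,0,0,0,0,0.001,0.034]])

```text
clock: 14.32
eef_pos: [477.0, -64.2, 33.7]
tcp_rot: [-3.142, 0.0, 0.441]
contact_force: [-0.1, -0.5, -1.9]
opening: 0.452
grasp_force: 30.7
```

>>> move_arm(motion=[[0,0,0,0,0,0.0005,0.034],[0,0,0,0,0,0.0005,0.034],[0,0,0,0,0,0.001,0.034],[0,0,0,0,0,0.001,0.034]])

```text
clock: 14.82
eef_pos: [477.1, -64.1, 33.2]
tcp_rot: [-3.142, -0.0, 0.441]
contact_force: [-2.2, 1.6, 5.9]
opening: 0.457
grasp_force: 31.5
```

>>> move_arm(motion=[[0,0,0,0,-0.0003,0,0.034],[0,0,0,0,-0.0005,0,0.034],[0,0,0,0,-0.0005,0,0.034]])

```text
clock: 15.2
eef_pos: [477.1, -64.0, 33.2]
tcp_rot: [3.141, -0.0, 0.441]
contact_force: [-1.3, -2.3, 6.3]
opening: 0.459
grasp_force: 31.3
```

```bash
cat > f.py <<'E'
from h import *
s=sensors.sense(); y=s["tcp_rot"][2]; F=s["contact_force"]-[-.1,-.2,-1.8]
print("along",F@[np.cos(y),np.sin(y),0],"tooly",F@[np.sin(y),-np.cos(y),0],"up",F[2],s["wrist_torque"],s["eef_pos"],s["clock"])
E
python3 f.py
```

```text
along -2.017121405669198 tooly 1.3894264006349102 up 8.124149251751035 [-0.4293361   0.27204143 -0.08604922] [477.0841458  -64.00616886  33.16248295] 15.2
```

>>> move_arm(motion=[[0,0,0,0,0.0002,0.0002,0.034],[0,0,0,0,0.0002,0.0003,0.034],[0,0,0,0,0.0002,0.0003,0.034],[0,0,0,0,0.0002,0.0003,0.034]])

```text
clock: 15.7
eef_pos: [477.1, -64.0, 33.1]
tcp_rot: [3.141, -0.0, 0.441]
contact_force: [-2.8, 0.0, 11.7]
opening: 0.453
grasp_force: 31.9
```

```bash
python3 f.py
```

```text
along -2.3426100011558293 tooly -1.3470292879012473 up 13.45445564480615 [-0.14245819  0.47919996 -0.0535646 ] [477.10511705 -64.04613661  33.1201807 ] 15.7
```

>>> move_arm(motion=[[0,0,0,0,-0.0001,-0.0001,0.034],[0,0,0,0,-0.0001,-0.0001,0.034],[0,0,0,0,-0.0001,-0.0001,0.034],[0,0,0,0,-0.0001,-0.0001,0.034],[0,0,0,0,-0.0001,-0.0001,0.034],[0,0,0,0,-0.0001,-0.0001,0.034],[0,0,0,0,-0.0001,-0.0001,0.034],[0,0,0,0,-0.0001,-0.0001,0.034]])

```text
clock: 16.7
eef_pos: [477.1, -64.0, 33.1]
tcp_rot: [3.141, -0.0, 0.441]
contact_force: [-2.3, -0.5, 10.1]
opening: 0.457
grasp_force: 31.6
```

```bash
python3 f.py
python3 - <<'E'
from h import *
im,P=cloud("side","side5.png"); cv2.imwrite("pics/s5.png",cv2.resize(cv2.imread("pics/side5.png")[180:380,260:500],(720,600)))
from scipy.optimize import least_squares
g=cv2.cvtColor(im,cv2.COLOR_RGB2GRAY)
o=np.array([474.8,-65.2,46]); L=(P-o)@R.from_euler("z",np.deg2rad(25.3)).as_matrix()
k=(g>70)&(abs(L[...,0])<55)&(abs(L[...,1])<30)&(L[...,2]>-8)&(L[...,2]<28); L=L[k]
print(k.sum(),"x",np.percentile(L[:,0],[1,3,97,99]).round(1))
f=least_squares(lambda p:np.hypot(L[:,1]-p[0]-p[2]*L[:,0],L[:,2]-p[1]-p[3]*L[:,0])-20,[0,0,0,0],loss="soft_l1"); print("y,z,yaw,pitch",f.x.round(3))
E
python3 f.py
```

```text
along -2.085098234570531 tooly -0.6922385590333743 up 11.852692606697431 [-0.24788268  0.35052744 -0.00154089] [477.10416386 -64.02182062  33.14704989] 16.7
1302 x [-37.7 -36.5  39.6  40.8]
y,z,yaw,pitch [ 0.252 -0.743  0.001 -0.001]
along -2.479483624059143 tooly -0.08472023867748413 up 10.606709761309533 [-0.29986648  0.46883539 -0.07281877] [477.11881919 -63.99217693  33.12916129] 16.75
```

View pics/s5.png

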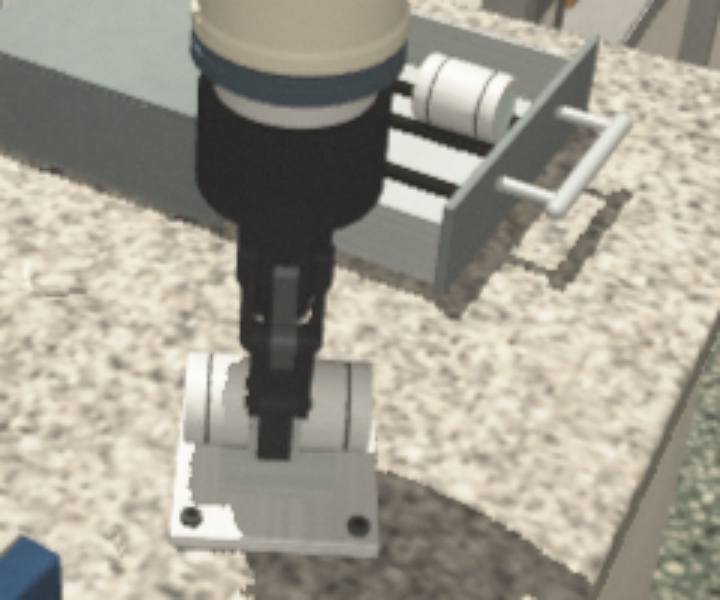

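The barrel at crop (280,405) lies in the groove, centred to within about 2 mm. It is pressed with about 11 N and almost no sideways force. The drawer is open with the short barrel in it at crop (465,95). Handing in.

```bash
python3 -c "from rig import order; print(order.sign_off())"
```

```text
the job is handed in; nothing more can be done
None
```

The drawer is fully out with the short barrel in it, the long barrel is held in the V-block at about 11 N with almost no sideways force, and the job was handed in at about 17 s; no verdict was returned.

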